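# Seat a spindle against the sprung plunger of a checking fixture and hold it

## Robot

A 7-joint arm with a two-finger parallel gripper is mounted at the origin on the work surface. World frame = base frame: x ahead of the robot, y to its left, z up, the work surface at z = 0. Lengths are in m, angles in rad, forces in N, time in s.
With the tool pointing down it reaches from about 0.4 to 0.85 m from the base axis. Payload 6.9 kg.
Tool frame: the origin (TCP) lies midway between the tips of the shut fingers; the grasp point (between the pads) lies 19 mm behind it (env.pinch_z is the distance from the TCP to the grasp point, in m); z points along the fingers, y is the line along which they close (so a half turn about z gives the same grasp; the last joint's range is limited). The gripper opens to 85 mm and grips with 20 to 120 N. Pads are 22 mm wide; open, the fingers measure 114 mm over their backs; the gripper's body (76 mm by 85 mm) begins 54 mm behind the grasp point. The pads swing forward as they close: fully open they stand 13 mm farther back than shut.
Start: joints at [1.306, 0.507, -0.238, 1.5, 0.126, 1.149, -0.155], TCP at [0.226, -0.583, 0.231] pointing down, gripper open.
Joint ranges: [-3.08, 3.08], [-0.24, 2.05], [-1.43, 1.35], [0, 2.5], [-1.52, 4.66], [0.17, 1.96], [-2.89, 2.89]. Speed limits (rad/s): [2.39, 2.39, 3.14, 3.14, 3.14, 3.14, 3.14].

## Interface

Orientations are given as [roll, pitch, yaw] about the fixed x, y, z axes, in that order (R = Rz(yaw) Ry(pitch) Rx(roll)).
In Python, from bench import env, imaging gives the robot as it stands (env), with the cameras (imaging).
- The arm moves only by the shell command python3 steer.py 'ROWS' [FORCE]. ROWS is a JSON object whose key "offsets" holds a list of rows, 1 to 10 of them, each of 7 numbers: a rotation vector rx, ry, rz in parts of the range, where 1.0 means 120 degrees, then dx, dy, dz in shares of 0.75 m (1.0 is 0.75 m), then the finger opening in m; each row is the pose to reach, as a shift and turn from the pose commanded when the command began, along the tool's axes at that moment; what a row does not reach only later rows make up. A row lasts 1/10 s, in which the tool goes at most 0.05 m and 0.15 rad, less where a joint would pass 70% of its speed; a pose out of reach is approached as far as the arm can. The fingers move at their own pace and stop on an object; FORCE is the grip in N (left out, the last holds). Time passes only in rows, so rows that do not move let the fingers close. It prints the time, the measured TCP pose, the force, the opening and the grip force at its end. Input that does not fit is refused with a message, and nothing moves.
- env.state(): the state, without advancing time (a new reading comes with each control period).
- imaging.snapshot(name): name is "side" or "top"; returns the picture (480x640x3 uint8, blue, green, red); there is no depth.
- imaging.camera_model(name): a dict with "K" (3x3 intrinsics, pixels), "view" (4x4, takes a point from world to camera coordinates). Camera axes: x right, y up, looking along -z (the intrinsics and any distortion apply to the point x, -y, -z); pixel columns grow to the right and rows downward; lengths in m; the calibration is good to about 2 mm. A picture is of the moment at which its call begins. camera_model takes no time and is no camera call.
- env.finish_job(): hands the job in; it is judged then, once.
The state is a dict: "time_s": time; "qpos": joint angles; "joint_velocities": joint speeds; "joint_efforts": joint torques, N m; "eef_pos": TCP position; "eef_rot": TCP orientation; "contact_force": force on the tool from outside, world axes, zero at the start; "moment": the same for the moment, N m; "width": finger opening in m; "gripper_force": force on a finger pad.
Only numpy, scipy, OpenCV 4.12 (cv2) and the standard library are available. Lean on these libraries where they do the work, as an engineer would, in place of code of your own. Each camera call takes 0.05 s, during which the arm holds its last target. There are 200 camera calls.

## Task

Take the steel spindle with the brass collar out of the wooden rack, lay it in the two V-blocks of the green checking fixture with its thin nose towards the sprung plunger and not yet pressing it, then slide it along the V-blocks against the spring until the brass collar bears on the yellow stop. Finish holding it there, still in your grip, with the collar firmly on the stop (the spring throws it back if you let go). It is a finished part, so be gentle: pinch it with no more than 40 N and never bear on the stop with more than 35 N; leave the black-collared spindle and everything else on the bench alone.

Things in the scene. Friction and masses are not known exactly. Their poses are not given: they have to be found in the camera images.
- spindle: The part: bright steel spindle, 0.3 to 0.5 kg, lying level in one of the rack's two places. Origin on its axis at mid-barrel, x axis along it to the nose, any turn about x. Barrel 22 mm diameter, x -85 to 85 mm; brass collar 36 mm diameter, x 85 to 97 mm; thin nose 12 mm diameter, x 97 to 121 mm. Centre of mass about 17 mm ahead of the origin.
- spindle_nose (a point): Tip of the spindle's nose, on its axis, 121 mm ahead of the spindle's origin.
- reject: A bystander: a spindle of the same shape and size with a black collar, in the other place of the rack. Leave it there.
- rack: Wooden rack, fixed, base 170 x 170 x 8 mm. Origin under its centre, x along the spindles (noses to +x), z up. V-notched rails 10 mm thick at x = -55 and 55 mm (100 mm free between them for the fingers) hold the spindles at y = -40 and 40 mm, axes 46 mm above the bench, origins within 8 mm of x = 0.
- fixture: Fixed; green base 280 x 90 x 12 mm. Origin on its underside, midway between the V-blocks; x along them to the stop and plunger, z up. Steel V-blocks 8 mm thick, 50 mm wide at x = -55 and 55 mm, 102 mm free between, tops level with the spindle axis. Grey spring housing 78 mm high at x = 135 to 180 mm. Spindle origin at x -26 to -12 mm: collar past the front V-block, nose still clear of the plunger.
- seat (a point): Point on the V-blocks' axis midway between them, 52 mm above the bench, axes as the fixture's: the spindle's origin lies here (within about 1 mm) when it lies in the V-blocks with its collar on the stop.
- stop: The hard stop: two yellow uprights 70 mm high on the fixture, one each side of the nose with a 20 mm gap open at the top between them; their front faces are 97 mm ahead of the seat point. Origin same as the fixture's.
- plunger (a joint): Travel of the sprung plunger, m: 0 out, about 0.012 with the collar on the stop (0.014 at most). It pushes back with 4 N at 0 and about 9 N at 0.012; friction in the V-blocks adds a few N, more if the spindle is pressed down into them. A red end on its rod comes out of the back of the housing as it goes in.
- plunger_face (a point): Centre of the plunger's steel face (18 mm diameter), which meets the nose: on the V-blocks' axis, 109 mm ahead of the seat point when the plunger is out; moves with the plunger.
- nut: Bystander: dark hexagon nut, 40 mm across, 20 mm high. Origin under its centre.
- ring_gauge: Bystander: steel ring 50 mm outside diameter, 16 mm high. Origin under its centre.
- tape: Bystander: black tape measure with a red and grey disc, 65 x 60 x 32 mm. Origin under its centre.
- caliper: Bystander: caliper lying flat, 220 mm long. Origin under the middle of its beam.
- plug: Bystander: steel plug gauge standing upright, 44 mm diameter foot, 85 mm high. Origin under its centre.

How it is judged:
By the outcome, as a careful person would: the job done as asked, in the order asked, and still so for the second after the job is handed in, while the arm keeps its last pose, push and grip.
It also fails if it takes over 64 s, if anything falls off the work surface, if the arm or the gripper's body presses on something with over 40 N, if the wrist force passes 120 N, or if a joint passes its speed limit or range.

## Working session

There is one attempt and no reset: what is moved stays moved. The work goes in short steps, Python scripts to look and compute and a shell command to move; the robot and the scene stay as the last step left them, time stands still between calls to the robot, and variables do not carry over. Pictures are saved under pics/ and viewed, at most 10 in all, crops included, and the job is handed in when it is done.

```bash
ls; mkdir -p pics
python3 - <<'E'
from bench import env, imaging
import cv2,numpy as np
for n in("top","side"):
    cv2.imwrite(f"pics/{n}0.png",imaging.snapshot(n)); m=imaging.camera_model(n); print(n,np.round(m["K"],1).tolist(),np.round(m["view"],3).tolist(),[k for k in m])
s=env.state();print(s,env.pinch_z)
E
```

```text
bench.py
pics
steer.py
top [[456.4, 0.0, 320.2], [0.0, 456.4, 238.8], [0.0, 0.0, 1.0]] [[-0.026, -0.999, 0.019, 0.002], [0.99, -0.023, 0.141, -0.579], [-0.141, 0.023, 0.99, -0.997], [0.0, 0.0, 0.0, 1.0]] ['K', 'view']
side [[468.3, 0.0, 316.9], [0.0, 468.3, 243.7], [0.0, 0.0, 1.0]] [[-0.771, -0.637, -0.002, 0.45], [0.386, -0.469, 0.795, -0.305], [-0.507, 0.612, 0.607, -0.828], [0.0, 0.0, 0.0, 1.0]] ['K', 'view']
{'time_s': 0.1, 'qpos': array([ 1.30651273,  0.5082355 , -0.23748936,  1.50102154,  0.12569681,
        1.1488991 , -0.15483718]), 'joint_velocities': array([ 1.53044448e-03, -4.36370960e-04, -1.20354866e-04, -2.13733664e-03,
       -1.50819455e-03, -7.28463437e-04,  1.00886403e-05]), 'joint_efforts': array([-5.12017592e-03, -6.21832681e+01, -2.19388783e+00, -2.50200230e+01,
        1.26818282e-02,  7.89060752e-03, -1.36330345e-05]), 'eef_pos': array([ 0.22563415, -0.58237387,  0.23053039]), 'eef_rot': array([-3.14001481e+00,  4.73191175e-05,  3.69718741e-01]), 'contact_force': array([ 0.00167166, -0.88178411, -0.1227553 ]), 'moment': array([ 0.02186276,  0.02533425, -0.03270009]), 'gripper_force': 0.0, 'width': 0.08548791758435657} 0.0187
```

View pics/top0.png

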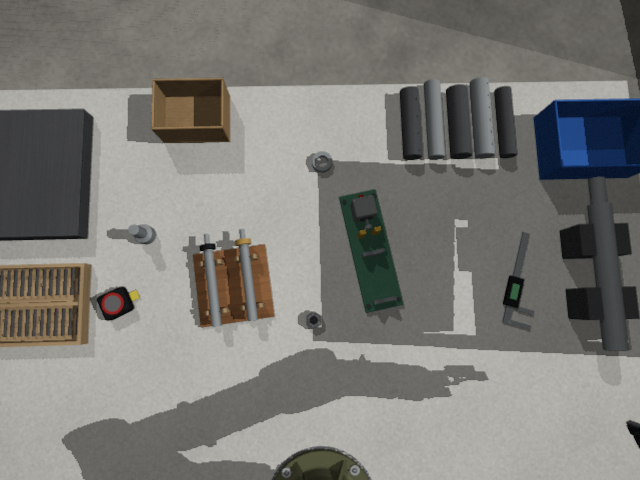

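View pics/side0.png

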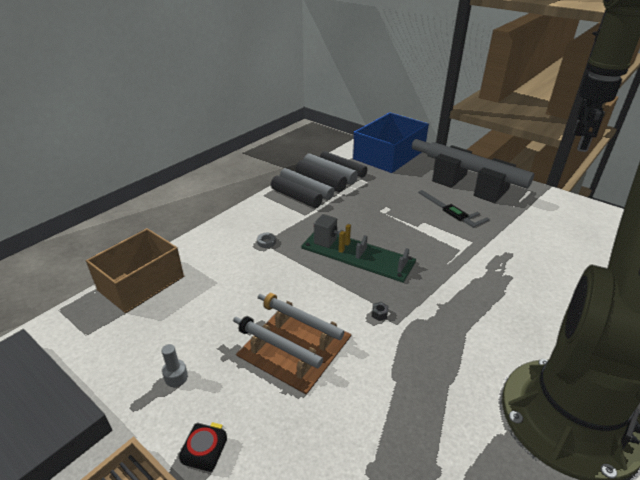

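The top view shows the brass-collared spindle at about (246,275), with its collar at (243,240). The fixture centre is at about (372,251), with the housing and stops at its upper end. The side view shows the same layout. Next I'll zoom in for precise pixel positions.

Run:
```python
import cv2
t=cv2.imread("pics/top0.png")[180:330,185:415];cv2.imwrite("pics/tz.png",cv2.resize(t,(690,450),interpolation=cv2.INTER_CUBIC))
t=cv2.imread("pics/side0.png")[205:395,225:425];cv2.imwrite("pics/sz.png",cv2.resize(t,(600,570),interpolation=cv2.INTER_CUBIC))
```

```text
(no output)
```

View pics/tz.png

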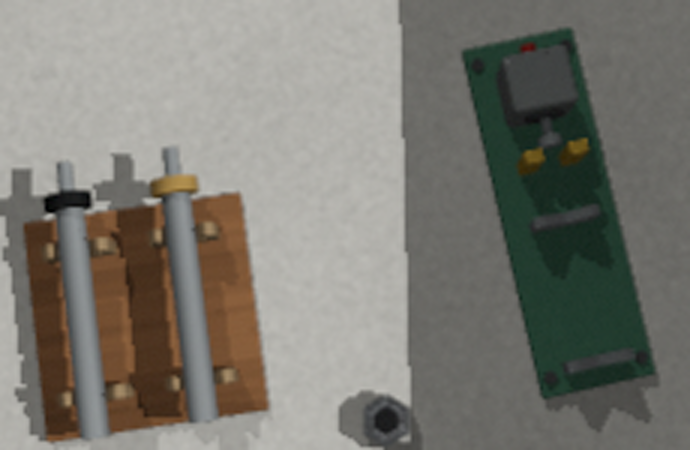

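View pics/sz.png

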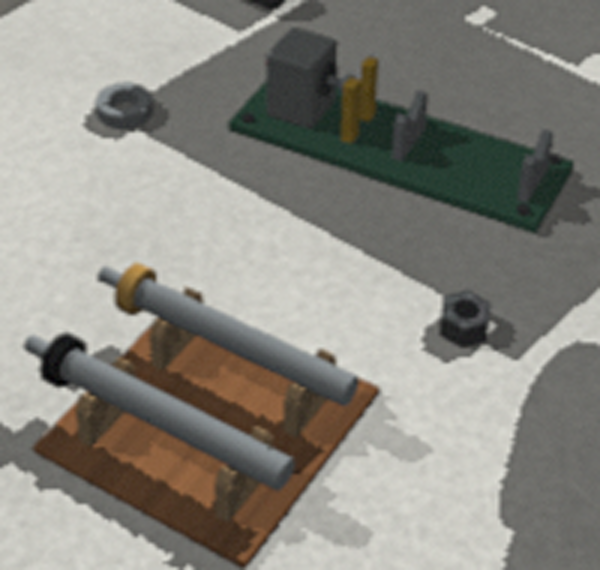

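The crops show the base corners of the rack and fixture, the spindle's nose, collar and tail, and the block and stop tops. I'll fit poses from these points in both views.

```bash
cat > fit.py <<'E'
from bench import env, imaging
import numpy as np
from scipy.optimize import least_squares
M={n:imaging.camera_model(n) for n in("top","side")}
def proj(n,P):
    c=np.c_[P,np.ones(len(P))]@np.array(M[n]["view"])[:3].T
    p=(c*[1,-1,-1])@np.array(M[n]["K"]).T
    return p[:,:2]/p[:,2:]
OFF={"top":(185,180),"side":(225,205)}
def unz(n,p): return (np.array(p,float)+.5)/3-.5+OFF[n]
def world(q,P):
    c,s=np.cos(q[2]),np.sin(q[2]);return np.c_[q[0]+c*P[:,0]-s*P[:,1],q[1]+s*P[:,0]+c*P[:,1],P[:,2]]
def fit(name,obs,q0):
    res=lambda q:np.concatenate([(proj(n,world(q,np.array(P,float)/1000))-unz(n,p)).ravel() for n,(P,p) in obs.items()])
    r=least_squares(res,q0,loss="soft_l1");print(name,np.round(r.x,4),np.round(r.fun if 0 else res(r.x),1));return r.x
if __name__=="__main__":
    F={"top":([[140,45,12],[140,-45,12],[-140,-45,12],[-140,45,12]],[(463,50),(572,28),(653,374),(545,399)]),
       "side":([[140,45,12],[-140,-45,12],[-140,45,12]],[(231,122),(572,165),(540,225)])}
    R={"top":([[85,-85,8],[-85,-85,8],[-85,85,8],[85,85,8]],[(241,193),(268,409),(45,440),(25,223)]),
       "side":([[-85,-85,8],[-85,85,8],[85,85,8]],[(378,390),(240,563),(36,445)])}
    S={"top":([[121,0,46],[91,0,46],[-85,0,46]],[(170,149),(174,184),(204,420)]),
       "side":([[121,0,46],[91,0,46],[-85,0,46]],[(104,275),(136,289),(347,388)])}
    for n,o,q in(("fix",F,[.55,-.1,.2]),("rack",R,[.5,.2,.1]),("spin",S,[.5,.2,.1])):
        fit(n,o,q)
        for k in o: fit(" "+k,{k:o[k]},q)
E
python3 fit.py
```

```text
fix [ 0.5548 -0.1298  0.1874] [-0.4 -0.3  0.1 -0.6  0.8  0.1 -1.2  0.2 -0.3 -0.2  2.1 -0.9  0.   0.5]
 top [ 0.5545 -0.1303  0.1898] [-0.3 -0.1  0.2 -0.5  1.2  0.2 -0.9  0.3]
 side [ 0.5553 -0.129   0.1875] [-0.6 -0.1  1.8 -0.8 -0.3  0.6]
rack [0.4821 0.1909 0.1063] [ 0.3 -0.8 -0.2  0.3 -0.2 -0.1 -0.5 -1.4  2.1 -0.4  1.6  0.9 -0.9 -0.2]
 top [0.481  0.1906 0.1111] [ 0.2 -0.5  0.1  0.5  0.1  0.6 -0.5 -0.8]
 side [0.4842 0.1921 0.1063] [ 0.9 -0.6  0.2  0.7 -2.1 -0.4]
spin [0.4866 0.1513 0.1227] [-0.3 -1.4  0.  -0.1 -0.  -0.4 -0.2 -0.3  0.3  0.3  1.9  1.2]
 top [0.4853 0.1511 0.1216] [-0.2 -0.8  0.1  0.5  0.   0.2]
 side [0.4886 0.1512 0.121 ] [-0.7 -0.8 -0.2 -0.2  1.1  0.7]
```

```bash
cat > to.py <<'E'
# python3 to.py x y z yaw : shift/turn in tool axes to a tool-down pose
import sys,numpy as np
from scipy.spatial.transform import Rotation as R
from bench import env, imaging
s=env.state();x,y,z,w=map(float,sys.argv[1:5])
A=R.from_euler("xyz",s["eef_rot"]);B=R.from_euler("xyz",[np.pi,0,w])
print(s["time_s"],"rot",np.round((A.inv()*B).as_rotvec(),4),"shift",np.round(A.inv().apply(np.array([x,y,z])-s["eef_pos"]),4))
E
python3 to.py 0.4 -0.22 0.25 0.115;python3 to.py 0.503 0.153 0.2 0.115
```

```text
0.1 rot [-1.600e-03  2.000e-04  2.547e-01] shift [ 0.2935 -0.2749 -0.019 ]
0.1 rot [-1.600e-03  2.000e-04  2.547e-01] shift [ 0.5244 -0.5854  0.0314]
```

The manual's scale: shifts go in shares of 0.75 m and turns go in shares of 120 degrees. Converting my numbers, 0.294 m is 0.392, -0.29 m is -0.3867, 0.05 rad is 0.0239.

```bash
python3 steer.py '{"offsets": [[0,0,0.0239,0.04,-0.04,-0.0133,0.06],[0,0,0.0477,0.08,-0.08,-0.0267,0.06],[0,0,0.0716,0.12,-0.12,-0.0267,0.06],[0,0,0.0955,0.16,-0.16,-0.0267,0.06],[0,0,0.1194,0.2,-0.2,-0.0267,0.06],[0,0,0.1218,0.24,-0.24,-0.0267,0.06],[0,0,0.1218,0.28,-0.28,-0.0267,0.06],[0,0,0.1218,0.32,-0.32,-0.0267,0.06],[0,0,0.1218,0.36,-0.36,-0.0267,0.06],[0,0,0.1218,0.392,-0.3867,-0.0267,0.06]]}' 33; python3 to.py 0.503 0.153 0.15 0.115
```

```text
time_s: 1.1
eef_pos: [0.3956, -0.2032, 0.2513]
eef_rot: [-3.141, 0.0, 0.117]
contact_force: [0.2, -1.4, -0.1]
width: 0.0598
gripper_force: 0.0
1.1 rot [-0.0006  0.0001  0.0018] shift [ 0.1482 -0.3412  0.1015]
```

Scaled: -0.341 m is -0.4547, -0.33 m is -0.44.

```bash
python3 steer.py '{"offsets": [[0,0,0,0.02,-0.0467,0.0133,0.06],[0,0,0,0.04,-0.0933,0.0267,0.06],[0,0,0,0.06,-0.14,0.04,0.06],[0,0,0,0.08,-0.1867,0.0533,0.06],[0,0,0,0.1,-0.2333,0.0667,0.06],[0,0,0,0.12,-0.28,0.08,0.06],[0,0,0,0.1467,-0.3333,0.0933,0.06],[0,0,0,0.1733,-0.3867,0.1067,0.06],[0,0,0,0.1973,-0.44,0.12,0.06],[0,0,0,0.1973,-0.4547,0.1347,0.06]]}'; python3 steer.py '{"offsets": [[0,0,0,0,0,0,0.06],[0,0,0,0,0,0,0.06]]}'
python3 to.py 0.503 0.153 0.15 0.115
python3 - <<'E'
from bench import env, imaging
import cv2,numpy as np
a=imaging.snapshot("top")[190:340,170:330];b=imaging.snapshot("side")[190:390,220:380]
a=cv2.resize(a,None,fx=2.5,fy=2.5,interpolation=2);b=cv2.resize(b,None,fx=2.5,fy=2.5,interpolation=2)
a=cv2.copyMakeBorder(a,0,125,0,0,0);cv2.imwrite("pics/g1.png",np.hstack([a,b]))
E
```

```text
time_s: 2.1
eef_pos: [0.5042, 0.1555, 0.1498]
eef_rot: [-3.138, -0.002, 0.12]
contact_force: [0.1, -0.2, 0.6]
width: 0.0597
gripper_force: 0.0
time_s: 2.3
eef_pos: [0.5026, 0.1482, 0.15]
eef_rot: [3.14, 0.002, 0.114]
contact_force: [-0.2, -0.6, -0.0]
width: 0.0599
gripper_force: 0.0
2.3 rot [ 0.0013  0.0017 -0.0006] shift [ 0.001  -0.0047 -0.0001]
```

View pics/g1.png

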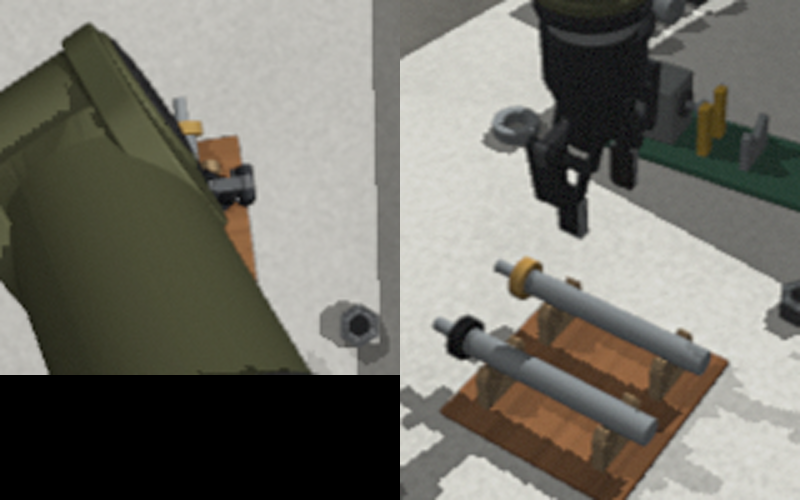

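The side view shows the gripper above the spindle with its fingers straddling the axis. The arm hides the spindle in the top view. I'll let it settle and then go down.

```bash
python3 steer.py '{"offsets": [[0,0,0,0,0,0,0.06],[0,0,0,0,0,0,0.06],[0,0,0,0,0,0,0.06],[0,0,0,0,0,0,0.06]]}' | sed -n 2,3p; python3 to.py 0.503 0.153 0.027 0.115
```

```text
eef_pos: [0.5033, 0.1493, 0.1505]
eef_rot: [3.142, -0.0, 0.114]
2.8 rot [ 0.     -0.0003 -0.0008] shift [ 1.000e-04 -3.700e-03  1.235e-01]
```

Scaled: 0.1235 m is 0.1647, 0.12 m is 0.16.

```bash
python3 steer.py '{"offsets": [[0,0,0,0,-0.0049,0.0267,0.06],[0,0,0,0,-0.0049,0.0533,0.06],[0,0,0,0,-0.0049,0.08,0.06],[0,0,0,0,-0.0049,0.1067,0.06],[0,0,0,0,-0.0049,0.1267,0.06],[0,0,0,0,-0.0049,0.1467,0.06],[0,0,0,0,-0.0049,0.16,0.06],[0,0,0,0,-0.0049,0.1647,0.06],[0,0,0,0,-0.0049,0.1647,0.06],[0,0,0,0,-0.0049,0.1647,0.06]]}'
python3 - <<'E'
from bench import env, imaging
import cv2,numpy as np
b=imaging.snapshot("side")[250:390,230:390]
cv2.imwrite("pics/g2.png",cv2.resize(b,None,fx=3.5,fy=3.5,interpolation=2))
E
```

```text
time_s: 3.8
eef_pos: [0.5031, 0.1535, 0.0273]
eef_rot: [-3.141, -0.001, 0.115]
contact_force: [0.4, 0.3, 0.4]
width: 0.0599
gripper_force: 0.0
```

View pics/g2.png

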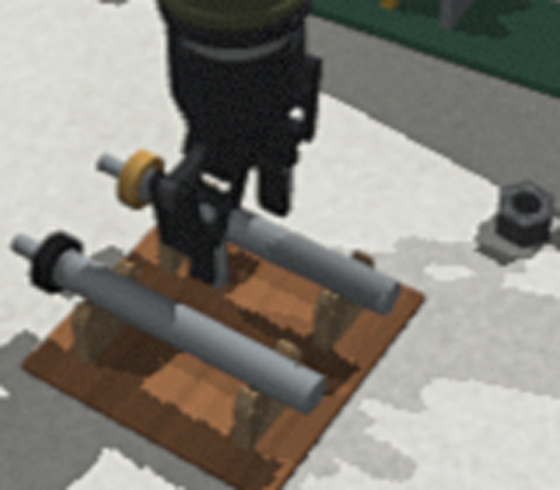

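The fingers straddle the barrel between the rails, just clear of the front rail at about (170,250) in the crop. Now I'll close.

```bash
python3 steer.py '{"offsets": [[0,0,0,0,0,0,0.05],[0,0,0,0,0,0,0.04],[0,0,0,0,0,0,0.03],[0,0,0,0,0,0,0.026],[0,0,0,0,0,0,0.024],[0,0,0,0,0,0,0.022],[0,0,0,0,0,0,0.02],[0,0,0,0,0,0,0.015],[0,0,0,0,0,0,0.01],[0,0,0,0,0,0,0.01]]}' 30
```

```text
time_s: 4.85
eef_pos: [0.5027, 0.1532, 0.0269]
eef_rot: [3.141, -0.0, 0.115]
contact_force: [-0.9, -1.0, 3.9]
width: 0.0212
gripper_force: 29.2
```

Scaled: -0.12 m is -0.16, -0.115 m is -0.1533.

```bash
python3 steer.py '{"offsets": [[0,0,0,0,0,-0.0067,0.01],[0,0,0,0,0,-0.016,0.01],[0,0,0,0,0,-0.0333,0.01],[0,0,0,0,0,-0.0533,0.01],[0,0,0,0,0,-0.08,0.01],[0,0,0,0,0,-0.1067,0.01],[0,0,0,0,0,-0.1333,0.01],[0,0,0,0,0,-0.1533,0.01],[0,0,0,0,0,-0.16,0.01],[0,0,0,0,0,-0.16,0.01]]}' 33; python3 to.py 0.5515 -0.1304 0.147 0.1885
```

```text
time_s: 5.85
eef_pos: [0.5028, 0.1533, 0.1473]
eef_rot: [-3.141, -0.001, 0.115]
contact_force: [0.4, -0.5, -3.7]
width: 0.021
gripper_force: 32.6
5.85 rot [-0.0001 -0.001  -0.0738] shift [0.0159 0.2874 0.0003]
```

Scaled: 0.2874 m is 0.3832, 0.283 m is 0.3773, -0.07 rad is -0.0334.

```bash
python3 steer.py '{"offsets": [[0,0,-0.0048,0.0013,0.02,0,0.01],[0,0,-0.0095,0.0027,0.06,0,0.01],[0,0,-0.0143,0.0053,0.1067,0,0.01],[0,0,-0.0191,0.008,0.16,0,0.01],[0,0,-0.0239,0.012,0.2133,0,0.01],[0,0,-0.0286,0.016,0.2667,0,0.01],[0,0,-0.0334,0.0187,0.32,0,0.01],[0,0,-0.0353,0.0213,0.36,0,0.01],[0,0,-0.0353,0.0213,0.3773,0,0.01],[0,0,-0.0353,0.0213,0.3832,0,0.01]]}'|sed -n 2,4p;  python3 steer.py '{"offsets": [[0,0,0,0,0,0,0.01],[0,0,0,0,0,0,0.01],[0,0,0,0,0,0,0.01],[0,0,0,0,0,0,0.01]]}'; python3 to.py 0.5518 -0.1304 0.087 0.1885
python3 - <<'E'
from bench import env, imaging
import cv2,numpy as np
a=imaging.snapshot("top");b=imaging.snapshot("side");cv2.imwrite("pics/t3.png",a);cv2.imwrite("pics/s3.png",b)
a=cv2.resize(a[160:330,320:460],None,fx=2.8,fy=2.8,interpolation=2);b=cv2.resize(b[140:310,270:430],None,fx=2.8,fy=2.8,interpolation=2)
cv2.imwrite("pics/g3.png",np.hstack([a,b[:a.shape[0]]]))
E
```

```text
eef_pos: [0.5508, -0.1321, 0.1455]
eef_rot: [-3.141, 0.002, 0.186]
contact_force: [-0.7, -0.8, -3.9]
time_s: 7.25
eef_pos: [0.5516, -0.1291, 0.1469]
eef_rot: [-3.141, -0.0, 0.191]
contact_force: [0.2, 1.5, -4.1]
width: 0.021
gripper_force: 32.8
7.25 rot [-0.0003 -0.0001  0.0022] shift [-0.      0.0013  0.0599]
```

View pics/g3.png

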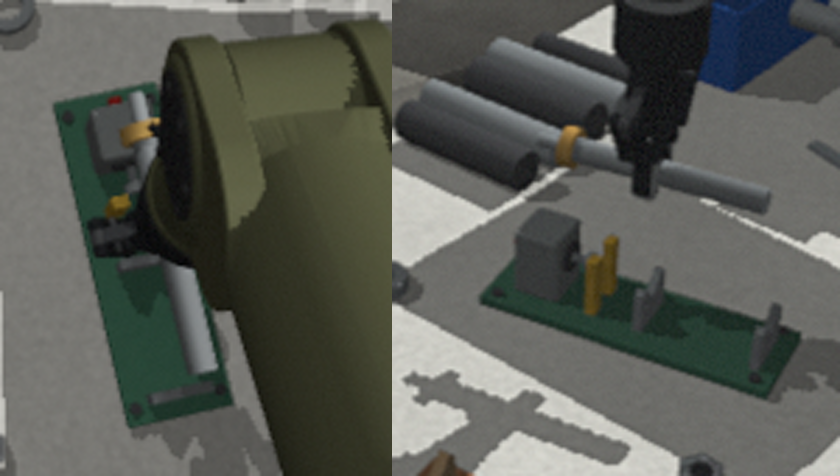

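The spindle is held level above the fixture with its nose towards the housing. In the top crop the nose is at (136,94) and the tail at (200,372). In the side crop the collar is at (571,146) and the tail at (766,198). From these I'll estimate where it sits in the grip.

Run:
```python
from fit import *
f=2.8
T=np.array([(136,94),(200,371)])/f+[320,160]; S=np.array([(571-392,146),(765-392,198)])/f+[270,140]
def pts(q,xs):
    d=np.array([np.cos(q[3])*np.cos(q[4]),np.sin(q[3])*np.cos(q[4]),np.sin(q[4])]);return q[:3]+np.outer(xs,d)
res=lambda q:np.concatenate([(proj("top",pts(q,[.121,-.085]))-T).ravel(),(proj("side",pts(q,[.091,-.085]))-S).ravel()])
r=least_squares(res,[.54,-.13,.167,.19,0]);print(np.round(r.x,4),np.round(res(r.x),1))
s=env.state();c=s["eef_pos"];q=r.x;print("ahead of origin:",(c[:2]-q[:2])@[np.cos(q[3]),np.sin(q[3])], "lateral",(c[:2]-q[:2])@[-np.sin(q[3]),np.cos(q[3])],"dz",q[2]-c[2])
# fixture check from upright/V-block tops in first zooms
F={"top":([[140,45,12],[140,-45,12],[-140,-45,12],[-140,45,12],[55,25,52],[55,-25,52],[-55,25,52],[-55,-25,52]],[(463,50),(572,28),(653,374),(545,399),(533,225),(599,210),(568,372),(635,356)])}
fit("fix",F,[.55,-.13,.19])
```

```text
[ 0.5345 -0.1309  0.1687  0.1732 -0.0311] [-0.2 -1.1 -0.4 -0.2  0.4  0.4  1.1 -0. ]
ahead of origin: 0.017028904161699724 lateral -0.0016933617184711682 dz 0.021777387806101084
fix [ 0.4973 -0.1365  0.1899] [ 3.1 23.6  3.8 23.   5.2 25.4  2.9 25.8 -2.1 -3.4 -2.5 -3.1 -2.5 -4.2
 -3.  -3.7]
```

The V-block check shows the base isn't centred on the fixture origin, so I'll refit with the base offset as a free parameter.

Run:
```python
from fit import *
def res(q,sep=0):
    o=q[3]*1000;out=[]
    b=lambda x,y:[x+o,y,12]
    T=[b(140,45),b(140,-45),b(-140,-45),b(-140,45),[55,25,52],[55,-25,52],[-55,25,52],[-55,-25,52]]
    t=[(463,50),(572,28),(653,374),(545,399),(532,225),(599,211),(567,372),(635,356)]
    S=[b(140,45),b(-140,-45),b(-140,45),[55,-25,52],[-55,-25,52]]
    s=[(231,122),(572,165),(540,225),(421,94),(546,133)]
    return np.concatenate([(proj(n,world(q,np.array(P,float)/1000))-unz(n,p)).ravel() for n,P,p in(("top",T,t),("side",S,s))])
r=least_squares(res,[.5,-.13,.19,.04],loss="soft_l1");print(np.round(r.x,4),np.round(res(r.x),1).reshape(-1,2).tolist())
q=r.x
for x in(-.003,-.009):print(q[:2]+x*np.array([np.cos(q[2]),np.sin(q[2])]))
print(proj("top",world(q,np.array([[.135,0,.078],[.18,0,.078],[.097,0.02,.07]])))*3-[555,540])
```

```text
[ 0.4898 -0.1412  0.1867  0.066 ] [[-0.7, -0.2], [-0.2, -0.5], [0.4, 0.2], [-1.6, 0.3], [0.6, -0.2], [-0.1, -0.1], [-0.0, -0.8], [-0.8, -0.3], [-0.4, -0.0], [2.0, -0.6], [-0.1, 0.7], [2.2, -0.7], [2.5, -0.6]]
[ 0.48682481 -0.14174897]
[ 0.48092905 -0.14286257]
[[545.36530135 107.10091974]
 [531.76194744  48.79971506]
 [529.28492145 164.10948522]]
```

```bash
python3 to.py 0.4868 -0.1417 0.075 0.1875
```

```text
7.35 rot [-0.     -0.0002  0.0024] shift [-0.0659 -0.0004  0.0719]
```

Scaled: 0.072 m is 0.096, 0.07 m is 0.0933, 0.002 rad is 0.001.

```bash
python3 steer.py '{"offsets": [[0,0,0.0005,-0.0133,0,0,0.01],[0,0,0.001,-0.0333,0,0,0.01],[0,0,0.001,-0.0533,0,0.0067,0.01],[0,0,0.001,-0.0733,0,0.02,0.01],[0,0,0.001,-0.084,0,0.04,0.01],[0,0,0.001,-0.088,0,0.06,0.01],[0,0,0.001,-0.088,0,0.08,0.01],[0,0,0.001,-0.088,0,0.0933,0.01],[0,0,0.001,-0.088,0,0.096,0.01],[0,0,0.001,-0.088,0,0.096,0.01]]}';  python3 steer.py '{"offsets": [[0,0,0,0,0,0,0.01],[0,0,0,0,0,0,0.01],[0,0,0,0,0,0,0.01]]}'; python3 to.py 0.4868 -0.1417 0.033 0.1875
python3 - <<'E'
from bench import env, imaging
import cv2,numpy as np
a=imaging.snapshot("top");b=imaging.snapshot("side");cv2.imwrite("pics/t4.png",a);cv2.imwrite("pics/s4.png",b)
a=cv2.resize(a[170:320,320:430],None,fx=3.5,fy=3.5,interpolation=2);b=cv2.resize(b[180:330,290:400],None,fx=3.5,fy=3.5,interpolation=2)
cv2.imwrite("pics/g4.png",np.hstack([a,b[:a.shape[0]]]))
E
```

```text
time_s: 8.35
eef_pos: [0.4866, -0.1427, 0.0748]
eef_rot: [-3.141, 0.0, 0.187]
contact_force: [-0.3, 0.6, -3.6]
width: 0.0212
gripper_force: 32.8
time_s: 8.65
eef_pos: [0.487, -0.1428, 0.0753]
eef_rot: [3.141, -0.001, 0.187]
contact_force: [-0.8, 0.3, -4.1]
width: 0.0212
gripper_force: 32.8
8.65 rot [ 0.0004 -0.0008 -0.0007] shift [-0.     -0.0012  0.0423]
```

View pics/g4.png

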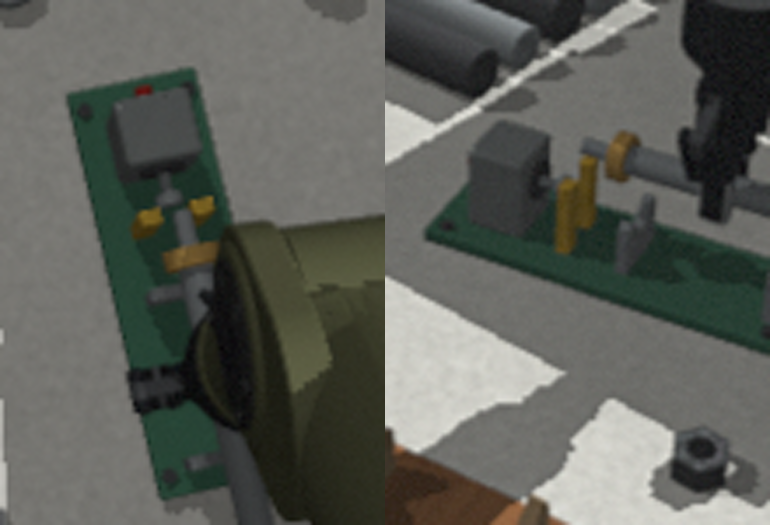

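The spindle is above the blocks, with the nose at (183,207) and the collar at (191,258) in the top crop. The collar is past the front block and the nose is between the stops. I'll compare this with the predicted positions.

Run:
```python
from fit import *
q=[.4898,-.1412,.1867]
P=np.array([[.101,0,.094],[.101,.003,.094],[.071,0,.094],[.065,0,.094]])
print((proj("top",world(q,P))-[320,170])*3.5)
P=np.array([[.101,0,.094],[.101,.003,.094],[.101,0,.091],[.071,0,.094]])
print((proj("side",world(q,P))-[290,180])*3.5+[385,0])
```

```text
[[179.18923058 207.73780786]
 [174.48287993 208.73033632]
 [190.15979224 254.67718719]
 [192.36463904 264.11099227]]
[[584.09535582 145.06736319]
 [582.21018844 147.21683891]
 [583.93534033 148.60081455]
 [623.18935559 156.93948757]]
```

Scaled: 0.037 m is 0.0493, -0.0012 m is -0.0016.

```bash
python3 steer.py '{"offsets": [[0,0,0,0,-0.0016,0.008,0.01],[0,0,0,0,-0.0016,0.016,0.01],[0,0,0,0,-0.0016,0.024,0.01],[0,0,0,0,-0.0016,0.032,0.01],[0,0,0,0,-0.0016,0.0373,0.01],[0,0,0,0,-0.0016,0.0413,0.01],[0,0,0,0,-0.0016,0.0453,0.01],[0,0,0,0,-0.0016,0.048,0.01],[0,0,0,0,-0.0016,0.0493,0.01],[0,0,0,0,-0.0016,0.0493,0.01]]}'; python3 to.py 0.4868 -0.1417 0.033 0.1875
```

```text
time_s: 9.75
eef_pos: [0.4865, -0.1416, 0.0377]
eef_rot: [-3.142, -0.0, 0.187]
contact_force: [0.2, -0.5, -5.0]
width: 0.0212
gripper_force: 32.8
9.75 rot [-0.     -0.     -0.0007] shift [0.0003 0.0002 0.0047]
```

Scaled: 0.003 m is 0.004, 0.002 m is 0.0027.

```bash
python3 steer.py '{"offsets": [[0,0,0,0,0,0.0013,0.01],[0,0,0,0,0,0.0027,0.01],[0,0,0,0,0,0.004,0.01],[0,0,0,0,0,0.004,0.01]]}';python3 steer.py '{"offsets": [[0,0,0,0,0,0.0007,0.01],[0,0,0,0,0,0.0013,0.01],[0,0,0,0,0,0.002,0.01],[0,0,0,0,0,0.002,0.01]]}'
python3 - <<'E'
from bench import env, imaging
print(env.state()["moment"])
E
```

```text
time_s: 10.15
eef_pos: [0.4868, -0.1421, 0.035]
eef_rot: [3.141, -0.001, 0.186]
contact_force: [0.4, -2.0, -0.8]
width: 0.021
gripper_force: 33.1
time_s: 10.55
eef_pos: [0.4872, -0.1428, 0.0341]
eef_rot: [3.14, -0.001, 0.186]
contact_force: [-0.7, -4.4, 6.5]
width: 0.021
gripper_force: 33.9
[-0.84838786  0.17971637 -0.01800029]
```

Scaled: 0.0015 m is 0.002, 0.0007 m is 0.0009.

```bash
python3 steer.py '{"offsets": [[0,0,0,0,0.0009,0,0.01],[0,0,0,0,0.002,0,0.01],[0,0,0,0,0.002,0,0.01]]}'
python3 - <<'E'
from bench import env, imaging
print(env.state()["moment"])
import cv2,numpy as np
a=imaging.snapshot("top");b=imaging.snapshot("side");cv2.imwrite("pics/t5.png",a);cv2.imwrite("pics/s5.png",b)
a=cv2.resize(a[180:300,320:430],None,fx=3.5,fy=3.5,interpolation=2);b=cv2.resize(b[190:310,310:420],None,fx=3.5,fy=3.5,interpolation=2)
cv2.imwrite("pics/g5.png",np.hstack([a,b[:a.shape[0]]]))
E
```

```text
time_s: 10.85
eef_pos: [0.4873, -0.1433, 0.0336]
eef_rot: [3.141, -0.001, 0.187]
contact_force: [-0.1, -2.5, 4.4]
width: 0.0207
gripper_force: 33.4
[-0.5766547  -0.09776766 -0.02009629]
```

View pics/g5.png

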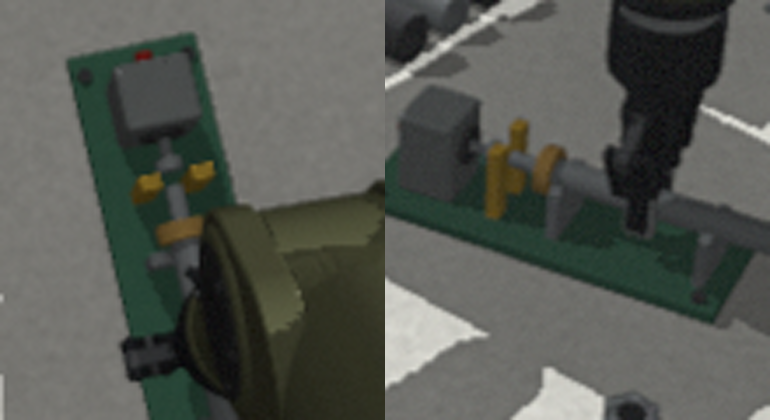

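The spindle lies in both blocks. Its collar is past the front block and short of the stops, and there's a small gap between the nose at about (174,182) and the plunger at about (170,166). I'll take out the remaining side load.

Scaled: 0.0012 m is 0.0016, 0.0007 m is 0.0009.

```bash
python3 steer.py '{"offsets": [[0,0,0,0,0.0009,0,0.01],[0,0,0,0,0.0016,0,0.01],[0,0,0,0,0.0016,0,0.01],[0,0,0,0,0.0016,0,0.01]]}'
python3 - <<'E'
from bench import env, imaging
print(env.state()["moment"])
E
```

```text
time_s: 11.35
eef_pos: [0.487, -0.144, 0.0331]
eef_rot: [-3.141, 0.0, 0.187]
contact_force: [1.8, -1.5, -1.4]
width: 0.0206
gripper_force: 33.0
[-0.31692985 -0.3692623  -0.03204492]
```

```bash
python3 steer.py '{"offsets": [[0,0,0,0.0013,0.0007,0.0004,0.01],[0,0,0,0.0033,0.0007,0.0004,0.01],[0,0,0,0.0053,0.0007,0.0004,0.01],[0,0,0,0.0073,0.0007,0.0004,0.01],[0,0,0,0.0093,0.0007,0.0004,0.01],[0,0,0,0.0113,0.0007,0.0004,0.01],[0,0,0,0.0133,0.0007,0.0004,0.01],[0,0,0,0.0133,0.0007,0.0004,0.01]]}'
```

```text
time_s: 12.15
eef_pos: [0.4912, -0.1434, 0.0327]
eef_rot: [-3.141, 0.011, 0.186]
contact_force: [-13.8, -1.8, 15.4]
width: 0.0212
gripper_force: 34.5
```

Run:
```python
from bench import env, imaging
s=env.state();print(s["contact_force"],s["moment"],s["eef_pos"])
import cv2,numpy as np
a=imaging.snapshot("top");b=imaging.snapshot("side");cv2.imwrite("pics/t6.png",a);cv2.imwrite("pics/s6.png",b)
a=cv2.resize(a[185:265,330:400],None,fx=5.5,fy=5.5,interpolation=2);b=cv2.resize(b[205:285,340:415],None,fx=5.5,fy=5.5,interpolation=2)
cv2.imwrite("pics/g6.png",np.hstack([a,b]))
```

```text
[-13.7530495   -1.77807772  15.35947343] [-0.30631826  2.6365994   0.03394564] [ 0.49118258 -0.14337393  0.0326589 ]
```

View pics/g6.png

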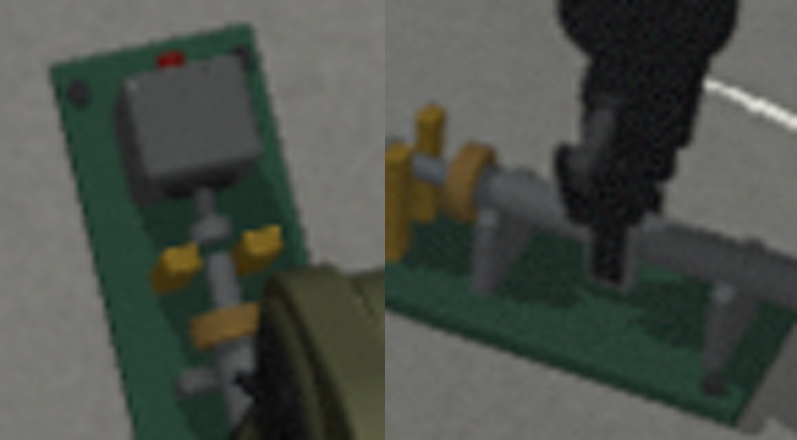

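The spindle is still seated, the nose is very near the plunger face, and the collar is at about (225,326) in the top crop. I'll work out how far along the blocks it is.

Run:
```python
from fit import *
q=[.4898,-.1412,.1867]
for x in(-.02,-.016,-.012):
  P=np.array([[x+.091,0,.052],[x+.121,0,.052],[.109,0,.052],[.135,0,.078]])
  print(x,((proj("top",world(q,P))-[330,185])*5.5).round(0).tolist(),((proj("side",world(q,P[:1]))-[340,205])*5.5+[385,0]).round().tolist())
```

```text
-0.02 [[230.0, 331.0], [213.0, 260.0], [209.0, 242.0], [202.0, 169.0]] [[479.0, 186.0]]
-0.016 [[228.0, 322.0], [211.0, 251.0], [209.0, 242.0], [202.0, 169.0]] [[471.0, 183.0]]
-0.012 [[225.0, 312.0], [209.0, 242.0], [209.0, 242.0], [202.0, 169.0]] [[463.0, 181.0]]
```

Scaled: -0.001 m is -0.0013, -0.0005 m is -0.0007.

```bash
python3 steer.py '{"offsets": [[0,0,0,0,0,-0.0007,0.01],[0,0,0,0,0,-0.0013,0.01],[0,0,0,0,0,-0.0013,0.01]]}'; python3 steer.py '{"offsets": [[0,0,0,0,0,-0.0007,0.01],[0,0,0,0,0,-0.0013,0.01],[0,0,0,0,0,-0.0013,0.01]]}'
```

```text
time_s: 12.55
eef_pos: [0.4967, -0.1425, 0.0336]
eef_rot: [-3.141, 0.0, 0.187]
contact_force: [0.6, -0.4, -3.4]
width: 0.0207
gripper_force: 32.9
time_s: 12.85
eef_pos: [0.497, -0.1427, 0.0349]
eef_rot: [-3.141, 0.0, 0.187]
contact_force: [-0.4, 0.7, -3.9]
width: 0.0209
gripper_force: 32.9
```

Scaled: 0.0013 m is 0.0017, 0.001 m is 0.0013.

```bash
python3 steer.py '{"offsets": [[0,0,0,0,0,0.0007,0.01],[0,0,0,0,0,0.0013,0.01],[0,0,0,0,0,0.0017,0.01],[0,0,0,0,0,0.0017,0.01]]}'
python3 - <<'E'
from bench import env, imaging
s=env.state();print(s["moment"])
import cv2,numpy as np
a=imaging.snapshot("top");b=imaging.snapshot("side");cv2.imwrite("pics/t7.png",a);cv2.imwrite("pics/s7.png",b)
a=cv2.resize(a[185:265,330:400],None,fx=5.5,fy=5.5,interpolation=2);b=cv2.resize(b[205:285,340:415],None,fx=5.5,fy=5.5,interpolation=2)
cv2.imwrite("pics/g7.png",np.hstack([a,b]))
E
```

```text
time_s: 13.25
eef_pos: [0.4969, -0.1428, 0.0336]
eef_rot: [-3.142, 0.0, 0.187]
contact_force: [0.1, 1.4, -3.3]
width: 0.021
gripper_force: 32.9
[0.05911492 0.0542     0.01846983]
```

View pics/g7.png

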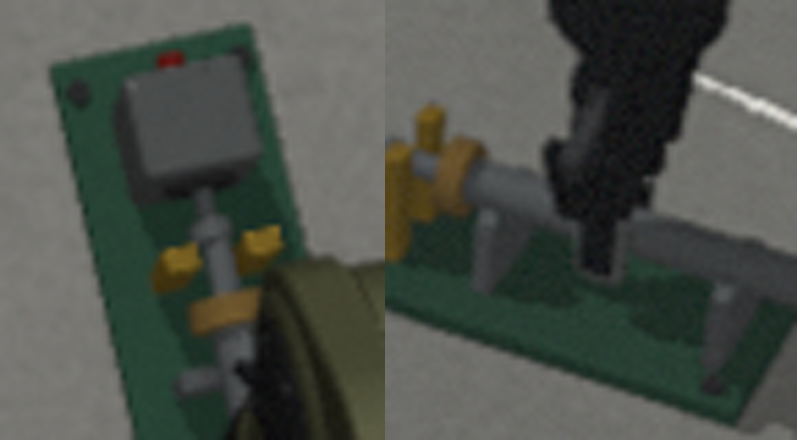

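I have now viewed 11 pictures, one over the limit of 10, so I'll use numbers from here on. The collar at (223,312) in the top crop puts the spindle origin at about -12 mm, with the nose just at the plunger. I'll push in small steps and watch the forces.

Scaled: 0.004 m is 0.0053, 0.003 m is 0.004.

```bash
python3 steer.py '{"offsets": [[0,0,0,0.0013,0,0.0004,0.01],[0,0,0,0.0027,0,0.0004,0.01],[0,0,0,0.004,0,0.0004,0.01],[0,0,0,0.0053,0,0.0004,0.01],[0,0,0,0.0053,0,0.0004,0.01]]}'; python3 steer.py '{"offsets": [[0,0,0,0.0013,0,0,0.01],[0,0,0,0.0027,0,0,0.01],[0,0,0,0.004,0,0,0.01],[0,0,0,0.004,0,0,0.01]]}'
```

```text
time_s: 13.85
eef_pos: [0.4984, -0.1422, 0.0331]
eef_rot: [-3.141, 0.005, 0.186]
contact_force: [-6.9, 0.3, 2.0]
width: 0.0209
gripper_force: 33.3
time_s: 14.25
eef_pos: [0.5007, -0.1418, 0.0331]
eef_rot: [-3.141, 0.006, 0.186]
contact_force: [-8.2, 0.9, 4.4]
width: 0.0211
gripper_force: 33.4
```

Scaled: 0.004 m is 0.0053, -0.0003 m is -0.0004.

```bash
python3 steer.py '{"offsets": [[0,0,0,0.0013,0,-0.0003,0.01],[0,0,0,0.0027,0,-0.0004,0.01],[0,0,0,0.004,0,-0.0005,0.01],[0,0,0,0.0053,0,-0.0005,0.01],[0,0,0,0.0053,0,-0.0005,0.01]]}'; python3 steer.py '{"offsets": [[0,0,0,0.0013,0,0,0.01],[0,0,0,0.0027,0,0,0.01],[0,0,0,0.004,0,0,0.01],[0,0,0,0.004,0,0,0.01]]}'
```

```text
time_s: 14.75
eef_pos: [0.5043, -0.1411, 0.0332]
eef_rot: [-3.141, 0.007, 0.186]
contact_force: [-8.2, -0.3, 0.5]
width: 0.0208
gripper_force: 33.2
time_s: 15.15
eef_pos: [0.5066, -0.1406, 0.0331]
eef_rot: [-3.141, 0.008, 0.186]
contact_force: [-10.7, -0.7, 2.3]
width: 0.0209
gripper_force: 33.3
```

Scaled: 0.0015 m is 0.002, 0.0007 m is 0.0009.

```bash
for i in 1; do python3 steer.py '{"offsets": [[0,0,0,0.0009,0,0,0.01],[0,0,0,0.002,0,-0.0001,0.01],[0,0,0,0.002,0,-0.0003,0.01]]}'; done; python3 steer.py '{"offsets": [[0,0,0,0.0009,0,0,0.01],[0,0,0,0.002,0,-0.0001,0.01],[0,0,0,0.002,0,-0.0003,0.01]]}'
```

```text
time_s: 15.45
eef_pos: [0.5078, -0.1404, 0.0332]
eef_rot: [-3.141, 0.008, 0.186]
contact_force: [-10.3, -0.4, 0.2]
width: 0.0207
gripper_force: 33.3
time_s: 15.75
eef_pos: [0.509, -0.1401, 0.0332]
eef_rot: [-3.14, 0.009, 0.186]
contact_force: [-10.9, -0.2, -0.2]
width: 0.0212
gripper_force: 33.2
```

Scaled: 0.0015 m is 0.002, 0.0007 m is 0.0009.

```bash
python3 steer.py '{"offsets": [[0,0,0,0.0009,0,0,0.01],[0,0,0,0.002,0,-0.0001,0.01],[0,0,0,0.002,0,-0.0003,0.01]]}'; python3 steer.py '{"offsets": [[0,0,0,0.0009,0,0,0.01],[0,0,0,0.002,0,-0.0001,0.01],[0,0,0,0.002,0,-0.0003,0.01]]}'
```

```text
time_s: 16.05
eef_pos: [0.509, -0.1401, 0.0332]
eef_rot: [-3.14, 0.011, 0.186]
contact_force: [-13.7, -1.1, 0.6]
width: 0.0206
gripper_force: 33.3
time_s: 16.35
eef_pos: [0.509, -0.1402, 0.0332]
eef_rot: [-3.14, 0.014, 0.185]
contact_force: [-16.7, -0.6, 3.1]
width: 0.0209
gripper_force: 33.5
```

Scaled: 0.002 m is 0.0027, -0.0004 m is -0.0005.

```bash
python3 steer.py '{"offsets": [[0,0,0,0.0013,0,-0.0001,0.01],[0,0,0,0.0027,0,-0.0004,0.01],[0,0,0,0.0027,0,-0.0005,0.01],[0,0,0,0.0027,0,-0.0005,0.01]]}' 36; python3 steer.py '{"offsets": [[0,0,0,0.0007,0,0,0.01],[0,0,0,0.0013,0,0,0.01],[0,0,0,0.0013,0,0,0.01]]}'; python3 steer.py '{"offsets": [[0,0,0,0,0,0,0.01],[0,0,0,0,0,0,0.01],[0,0,0,0,0,0,0.01],[0,0,0,0,0,0,0.01],[0,0,0,0,0,0,0.01],[0,0,0,0,0,0,0.01],[0,0,0,0,0,0,0.01],[0,0,0,0,0,0,0.01]]}'
```

```text
time_s: 16.75
eef_pos: [0.509, -0.1402, 0.0332]
eef_rot: [-3.14, 0.018, 0.185]
contact_force: [-21.4, -1.7, 5.5]
width: 0.0208
gripper_force: 35.1
time_s: 17.05
eef_pos: [0.509, -0.1401, 0.0331]
eef_rot: [-3.14, 0.02, 0.185]
contact_force: [-24.6, -2.4, 7.5]
width: 0.021
gripper_force: 35.4
time_s: 17.85
eef_pos: [0.509, -0.1401, 0.0331]
eef_rot: [-3.14, 0.02, 0.185]
contact_force: [-23.8, -2.2, 8.0]
width: 0.0208
gripper_force: 35.4
```

Run:
```python
from fit import *
import cv2
def st(a):
    a=a[170:270,335:400].astype(int);b,g,r=a[...,0],a[...,1],a[...,2]
    m=(r>90)&(g<50);return m.sum(),np.round(np.argwhere(m).mean(0),2)
n=imaging.snapshot("top");cv2.imwrite("pics/t8.png",n)
print(st(cv2.imread("pics/t7.png")),st(n))
q=[.4898,-.1412,.1867]
P=proj("top",world(q,np.array([[.18,0,.052],[.192,0,.052]])));print(P)
s=env.state();print(s["time_s"],s["contact_force"],s["gripper_force"])
```

```text
(np.int64(3), array([25.67, 25.67])) (np.int64(11), array([21.82, 24.55]))
[[360.99582933 198.91069177]
 [359.82716118 193.89002538]]
17.9 [-23.04672694  -2.12018644   7.99950045] 35.399497747421265
```

```bash
python3 -c "
from bench import env, imaging
print(env.finish_job())"
```

```text
the job is handed in; nothing more can be done
None
```

I laid the spindle in the V-blocks, slid it against the spring until the collar stopped on the yellow stop, and handed the job in at about 18 s still gripped (35 N pinch, about 24 N total push, of which I estimate 12 N on the stop); on the way it jammed once at about 14 N, so I lifted it slightly to free it, and I viewed 11 pictures, one over the limit of 10.

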